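Zero the torque tester and fit the right socket

TASK

Zero the torque tester: with the nut beside its push button still bare, press the button fully down and let it come up again. Then find out which of the two look-alike sockets fits that nut, by trying them, seat the fitting one fully down on it, and finish while still gripping it there; a socket that does not fit goes back upright on the worktop, let go. Do not knock a socket over, and leave the steel ring and the small union nut among them where they lie.

Things in the scene. Friction and masses are not known exactly. Their poses are not given: they have to be found in the camera images.
- live_station (a point): The live station of the torque tester: a fixed grey box 80 mm (x) by 190 mm (y), 45 mm high, with two steel hex nuts and a push button on top. This point is the centre of the flange's top under the nut to work on, the one next to the button, 50 mm above the worktop. Axes of the tester: the button is 67 mm away along -y, the parking place with the other nut 75 mm along +y.
- nut_1_seat (a point): The hex nut with a stud: 19 mm across flats, 16 mm high, top 4 mm chamfered, with a threaded 12 mm stud end rising to 36 mm above the flange. Fixed on a steel flange 44 mm across on the tester, either at the live station or at the parking place. This point is the centre of the flange's top, where a seated socket's rim rests (50 mm above the worktop). z up; the nut's flats face along x and every 60 degrees from it.
- nut_2_seat (a point): The plain hex nut: 24 mm across flats, 16 mm high, top 4 mm chamfered, no stud. Fixed on a steel flange 44 mm across on the tester, either at the live station or at the parking place. This point is the centre of the flange's top, where a seated socket's rim rests (50 mm above the worktop). z up; the nut's flats face along x and every 60 degrees from it.
- zero_button_top (a point): Centre of the top of the black push button, 24 mm across, in a dark steel collar 40 mm across; the top stands 22 mm above the tester's top (67 mm above the worktop) and is pressed straight down.
- zero_button (a joint): Travel of the push button in m: 0 is up, 0.006 fully down. A spring lifts it again; pressing it fully down takes 5 N.
- socket_1_mid (a point): One of two loose steel sockets alike outside: hexagonal bar 34 mm across flats, 64 mm tall, about 0.2 kg, standing on the worktop, hex opening downward, small dark square on top. This point is its centre, 32 mm above its lower rim. z up; outer flats, and those of the opening, face along x and every 60 degrees from it. Names do not tell which nut it fits.
- socket_2_mid (a point): The other socket, alike outside in every way, same origin and axes. The openings differ: one takes only the nut with the stud, the other only the plain nut; it must be tried. The fitting one goes down until its rim rests on the flange (1 mm play all round, about 9 degrees in turn); the other stops about 15 mm higher.
- ring_gauge: Bystander, to be left alone: steel setting ring 54 mm across, 18 mm high, lying between the sockets and the robot. Origin at the centre of its underside.
- union_nut_2: Bystander, to be left alone: small steel union nut, 26 mm across, 19 mm high, on the worktop between the sockets. Origin at the centre of its underside.
Not all that is in view belongs to the job. What is shaped like the part that bears socket_2_mid but pink or turquoise is not meant.

How it is judged (in metres and radians):
On the way, in this order (a step that is already met when the one before it is completed fails the run):
1. the button is pressed fully down while no socket is on the nut (value of joint zero_button above 0.0048 m and horizontal distance between each of socket_1_mid, socket_2_mid and live_station above 0.045 m).
2. the button has come up again (value of joint zero_button below 0.0015 m), for 0.1 s.
3. the socket that fits is fully down on the nut beside the button (((horizontal distance between socket_1_mid and live_station below 0.004 m and z of socket_1_mid in the frame of live_station below 0.036 m and angle between socket_1_mid's own z axis and vertical below 0.06 rad) or (horizontal distance between socket_2_mid and live_station below 0.004 m and z of socket_2_mid in the frame of live_station below 0.036 m and angle between socket_2_mid's own z axis and vertical below 0.06 rad))), for 0.2 s.
At the end, for the whole second after the job is handed in: The fitting socket is on the nut beside the button: rim within 4 mm of the flange, centred within 4 mm, upright within 0.06 rad, at rest, still gripped (over 3 N). The other socket stands upright on the worktop, let go and at rest. The button is up (value of joint zero_button below 0.0015 m and ((horizontal distance between socket_1_mid and live_station below 0.004 m and z of socket_1_mid in the frame of live_station below 0.036 m and angle between each of socket_1_mid, socket_2_mid's own z axis and vertical below 0.06 rad and contact force between the fingers and socket_1 above 3 N and linear speed of each of socket_1, socket_2 below 0.02 m/s and height (world z) of socket_2_mid below 0.036 m and contact force between the fingers and socket_2 below 0.5 N) or (horizontal distance between socket_2_mid and live_station below 0.004 m and z of socket_2_mid in the frame of live_station below 0.036 m and angle between each of socket_2_mid, socket_1_mid's own z axis and vertical below 0.06 rad and contact force between the fingers and socket_2 above 3 N and linear speed of each of socket_2, socket_1 below 0.02 m/s and height (world z) of socket_1_mid below 0.036 m and contact force between the fingers and socket_1 below 0.5 N))); the arm keeps its last pose, push and grip.
It fails at once if a socket is knocked over (angle between any of socket_1_mid, socket_2_mid's own z axis and vertical above 0.6 rad).
It fails at once if a bystander is shifted by more than 30 mm (distance of any of ring_gauge, union_nut_2 from where it was at the start of the episode above 0.03 m).
It also fails if it takes over 64 s, if anything falls off the work surface, if the arm or the gripper's body presses on something with over 40 N, if the wrist force passes 120 N, or if a joint passes its speed limit or range.

ROBOT

A 6-joint arm with a two-finger parallel gripper is mounted at the origin on the work surface; the furniture and walls round the work are solid. World frame = base frame: x ahead of the robot, y to its left, z up, the work surface at z = 0. Lengths are in mm, angles in rad, forces in N, time in s.
With the tool pointing down it reaches from about 325 to 900 mm from the base axis. Payload 3.5 kg.
Tool frame: the origin (TCP) lies midway between the tips of the shut fingers; the grasp point (between the pads) lies env.grip_depth behind it (env.grip_depth is the distance from the TCP to the grasp point, in mm); z points along the fingers, y is the line along which they close (so a half turn about z gives the same grasp; the last joint's range is limited). The gripper opens to 85 mm and grips with 20 to 120 N. Pads are 22 mm wide; open, the fingers measure 114 mm over their backs; the gripper's body (76 mm by 85 mm) begins 54 mm behind the grasp point. The pads swing forward as they close: fully open they stand 13 mm farther back than shut.
Start: joints at [1.052, 0.276, -0.026, 1.268, 0, 1.467], TCP at [252.457, 571.741, 231.313] pointing down, gripper open.
Joint ranges: [-3.12, 3.12], [-0.85, 1.88], [-1.08, 1.24], [-1.95, 2.15], [-1.57, 1.53], [-3.14, 3.14]. Speed limits (rad/s): [2.57, 2.57, 3.14, 3.14, 3.14, 3.14].

INTERFACE

Orientations are given as a 3x3 rotation matrix whose columns are the frame's x, y, z axes.
In Python, from plant import env, monitor, vision, job gives the robot as it stands. Calls block until the motion is done:
- env.move_ptp(position, orientation): joint-space move of the TCP to a pose.
- env.move_straight(position, v=150, orientation=None, force_limit=None): straight line of the TCP; orientation=None keeps the orientation; v is the mean speed in mm/s. With force_limit (N) it stops when the force on the tool has changed by that much, and returns True; else False.
- env.move_joints(angles): joint-space move.
- env.let_go() and env.clamp(newtons=None): open the fingers fully, or close them until they stop; newtons is the grip in N (None keeps the last).
- env.sleep(seconds).
- env.ik(position, orientation): joint angles nearest the present ones, or None.
- monitor.get_state(): the state.
- vision.get_image(name): name is "scene" or "top" or "wrist"; returns the picture (400x640x3 uint8, blue, green, red); there is no depth.
- vision.camera_info(name): a dict with "K" (3x3 intrinsics, pixels), "dist" ([k1, k2, p1, p2, k3] as OpenCV has them; the pictures are not rectified), "rvec" (rotation vector, rad) and "tvec" (3), from world to camera coordinates, as OpenCV has them. Camera axes: x right, y down, z forward; pixel columns grow to the right and rows downward; lengths in mm; the calibration is good to about 2 mm. A picture is of the moment at which its call begins: read the wrist's pose just before it. camera_info takes no time and is no camera call; for the wrist camera it gives the pose at the moment of the call.
A pose or a line that the arm cannot do raises env.PlanningError and nothing moves.
- job.hand_in(): hands the job in; it is judged then, once.
The state is a dict: "time": time; "q": joint angles; "qvel": joint speeds; "tau": joint torques, N m; "tcp_pos": TCP position; "tool_rot": TCP orientation; "wrist_force": force on the tool from outside, world axes, zero at the start; "torque": the same for the moment, N m; "opening": opening from 0.0 (shut) to 1.0 (fully open); "grip_force": force on a finger pad.
Only numpy, scipy, OpenCV 4.12 (cv2) and the standard library are available. Lean on these libraries where they do the work, as an engineer would, in place of code of your own. Each camera call takes 0.05 s, during which the arm holds its last target. There are 200 camera calls.

## Working session

There is one attempt and no reset: what is moved stays moved. The work goes in short steps, each a Python script; the robot and the scene stay as the last script left them, time stands still between calls to the robot, and variables do not carry over. Pictures are saved under pics/ and viewed, at most 10 in all, crops included, and the job is handed in when it is done.

```bash
ls; mkdir -p pics
python3 - <<'E'
from plant import env, monitor, vision, job
import cv2,numpy as np
for n in ["scene","top","wrist"]:
    cv2.imwrite(f"pics/{n}0.png",vision.get_image(n))
    i=vision.camera_info(n)
    R=cv2.Rodrigues(np.array(i["rvec"],float))[0]
    print(n,np.round(i["K"],1).tolist(),np.round(i["dist"],3),(-R.T@np.array(i["tvec"]).ravel()).round(),R.round(2).tolist())
s=monitor.get_state();print(s["time"],s["tcp_pos"],np.round(s["tool_rot"],3).tolist(),env.grip_depth,s["wrist_force"])
E
```

```text
pics
scene [[500.1, 0.0, 319.7], [0.0, 500.1, 202.6], [0.0, 0.0, 1.0]] [-0.014  0.     0.     0.     0.   ] [  32. -686.  760.] [[0.7, -0.72, -0.01], [-0.54, -0.51, -0.67], [0.47, 0.47, -0.74]]
top [[422.4, 0.0, 318.8], [0.0, 422.4, 196.4], [0.0, 0.0, 1.0]] [-0.099  0.     0.     0.     0.   ] [ 291. -259.  911.] [[-0.01, -1.0, 0.0], [-0.99, 0.01, -0.16], [0.16, -0.01, -0.99]]
wrist [[280.5, 0.0, 318.5], [0.0, 280.5, 200.6], [0.0, 0.0, 1.0]] [-0.014  0.     0.     0.     0.   ] [180. 603. 374.] [[0.4, 0.91, -0.0], [0.87, -0.38, 0.3], [0.28, -0.12, -0.95]]
0.15 [252.15960792 571.20620353 230.39208587] [[-0.915, 0.404, -0.001], [0.404, 0.915, -0.002], [0.0, -0.002, -1.0]] 18.700000000000003 [0.0024735  0.49329138 0.62810453]
```

View pics/scene0.png

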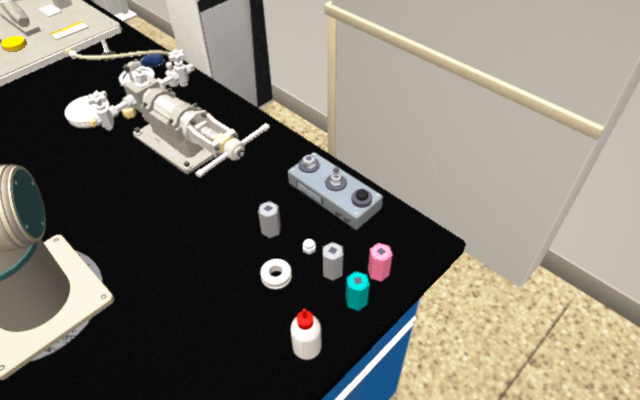

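View pics/top0.png

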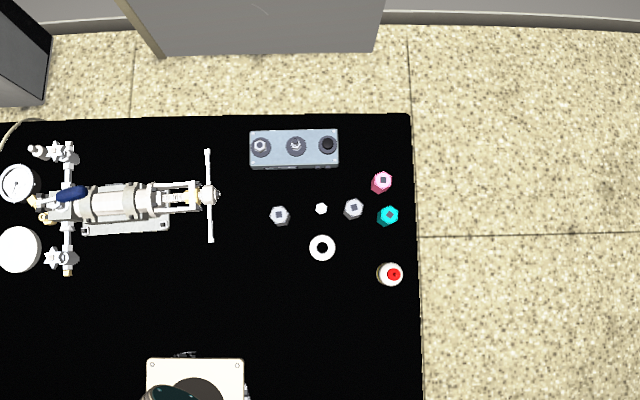

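The scene view shows the tester with two nuts at (309,160) and (336,178), and its button at (362,196). Grey sockets stand at (269,218) and (333,260), with pink (380,262) and turquoise (357,290) decoys beside them. The ring is at (276,273), the union nut at (309,246) and a bottle at (306,335). In the top view the same things are: nuts (260,146) and (296,146), button (328,144), sockets (280,216) and (354,208), union nut (321,208), ring (322,248). The two grey hex bars are the ones meant; pink and turquoise are excluded. Next I'll enlarge both views.

Run:
```python
import cv2,numpy as np
def crop(f,x0,y0,w,h,s):
    im=cv2.imread(f)[y0:y0+h,x0:x0+w]; im=cv2.resize(im,None,fx=s,fy=s,interpolation=cv2.INTER_CUBIC)
    for x in range((x0//10+1)*10,x0+w,10):
        cv2.line(im,(int((x-x0+.5)*s),0),(int((x-x0+.5)*s),6),(0,255,255),1); 
        if x%20==0: cv2.putText(im,str(x),(int((x-x0+.5)*s)-10,17),0,.35,(0,255,255),1)
    for y in range((y0//10+1)*10,y0+h,10):
        cv2.putText(im,str(y),(8,int((y-y0+.5)*s)+4),0,.35,(0,255,255),1); cv2.line(im,(0,int((y-y0+.5)*s)),(6,int((y-y0+.5)*s)),(0,255,255),1)
    return im
cv2.imwrite("pics/cs.png",crop("pics/scene0.png",250,145,150,145,4))
cv2.imwrite("pics/ct.png",crop("pics/top0.png",240,122,160,110,5))
```

```text
(no output)
```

View pics/cs.png

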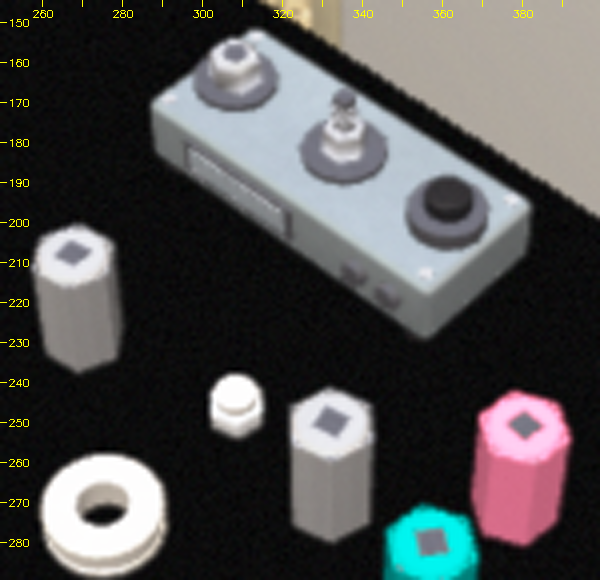

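View pics/ct.png

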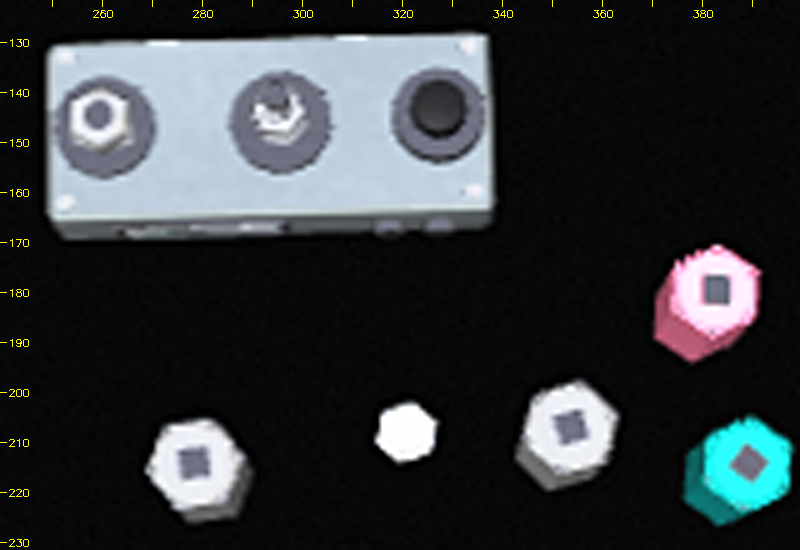

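```bash
cat > h.py <<'E'
from plant import env, monitor, vision, job
import cv2,numpy as np
def und(px,i): return cv2.undistortPoints(np.array([[px]],float),np.array(i["K"]),np.array(i["dist"])).ravel()
def P(i): return np.hstack([cv2.Rodrigues(np.array(i["rvec"],float))[0],np.array(i["tvec"],float).reshape(3,1)])
def tri(pa,ia,pb,ib):
    X=cv2.triangulatePoints(P(ia),P(ib),und(pa,ia),und(pb,ib)).ravel(); X=X[:3]/X[3]
    e=[np.linalg.norm(cv2.projectPoints(X[None],np.array(i["rvec"]),np.array(i["tvec"]),np.array(i["K"]),np.array(i["dist"]))[0].ravel()-p) for p,i in((pa,ia),(pb,ib))]
    return X,e
def onplane(px,i,z):
    p=P(i);R,t=p[:,:3],p[:,3];c=-R.T@t;d=R.T@np.append(und(px,i),1);return c+d*(z-c[2])/d[2]
def patch(img,i,cx,cy,z,half=40,s=5):
    "metric view at height z: column=x, row=-y, s px/mm"
    n=int(2*half*s);g=(np.arange(n)+.5)/s-half
    X,Y=np.meshgrid(cx+g,cy-g);pts=np.stack([X,Y,np.full_like(X,z)],-1).reshape(-1,3)
    uv=cv2.projectPoints(pts,np.array(i["rvec"]),np.array(i["tvec"]),np.array(i["K"]),np.array(i["dist"]))[0].reshape(n,n,2).astype(np.float32)
    return cv2.remap(img,uv[...,0],uv[...,1],cv2.INTER_CUBIC)
def rot(a):
    "tool down, closing axis y at world angle a"
    y=np.array([np.cos(a),np.sin(a),0]);z=np.array([0,0,-1.]);return np.column_stack([np.cross(y,z),y,z])
E
python3 - <<'E'
from h import *
s=vision.camera_info("scene");t=vision.camera_info("top")
for n,a,b in [("A",(268,207.7),(278.5,213.9)),("B",(332.5,250),(353.9,206.9)),("btn",(361.7,193.5),(327.3,142.9)),("live",(335.2,182),(295.7,145.9)),("park",(308.5,164.5),(260.5,146.9)),("union",(309,242),(321,207.5)),("ring",(276,270),(322,248)),("pink",(381,251),(382.5,179)),("turq",(357.5,280),(389,214))]:
    X,e=tri(a,s,b,t);print(n,X.round(1),np.round(e,2))
for a in (0,np.pi/2,-np.pi/2):
    for p in ([450,-250,250],[620,-180,250]): 
        q=env.ik(p,rot(a)); print(a,p,None if q is None else np.round(q,2))
E
```

```text
A [ 397.6 -182.6   65.1] [0.2  0.19]
B [ 410.1 -335.3   63.9] [0.18 0.15]
btn [ 545.6 -283.7   63.2] [0.28 0.25]
live [ 543.8 -217.    49. ] [0.11 0.1 ]
park [ 543.  -142.4   48.4] [0.19 0.19]
union [ 416.1 -269.3   21.3] [0.46 0.4 ]
ring [ 331.  -270.7   21.1] [0.9  0.77]
pink [ 467.6 -396.1   61.5] [0.15 0.12]
turq [ 394.7 -406.4   62.7] [0.12 0.1 ]
0 [450, -250, 250] [-0.63  0.07 -0.23  1.27  0.    0.94]
0 [620, -180, 250] [-0.38  0.3   0.05  1.32  0.    1.19]
1.5707963267948966 [450, -250, 250] [-0.63  0.07 -0.23  1.27  0.   -0.63]
1.5707963267948966 [620, -180, 250] [-0.38  0.3   0.05  1.32  0.   -0.38]
-1.5707963267948966 [450, -250, 250] [-0.63  0.07 -0.23  1.27  0.    2.51]
-1.5707963267948966 [620, -180, 250] [-0.38  0.3   0.05  1.32  0.    2.76]
```

The sockets triangulate to z≈64, the button top to 63 (67 given) and the flanges to 49 (50 given), all spaced as described. The live nut, beside the button, is the one with the stud. I'll go over high and refine with wrist views from several places.

Run:
```python
from h import *
import pickle
env.move_straight([252,571,420],v=300)
env.move_ptp([400,-260,400],rot(np.pi/2))
sh=[]
for p in ([400,-185,190],[410,-335,190],[530,-250,190]):
    env.move_ptp(p,rot(np.pi/2)); env.sleep(.2)
    i=vision.camera_info("wrist");im=vision.get_image("wrist");sh.append((i,im))
pickle.dump(sh,open("sh.pkl","wb"))
def tile(k,x,y,z,half=40,s=5): return patch(sh[k][1],sh[k][0],x,y,z,half,s)
a=np.hstack([tile(0,397.6,-182.6,64,25,8)[:, :400],tile(1,410.1,-335.3,64,25,8)])
b=np.hstack([cv2.resize(patch(sh[2][1],sh[2][0],544,-217,50,30,5),(300,300)) ,patch(sh[2][1],sh[2][0],545.6,-283.7,67,25,6)])[:200*1+100] if 0 else None
cv2.imwrite("pics/r1.png",a)
c=np.hstack([cv2.resize(tile(2,544,-217,50,25,8),(400,400)),cv2.resize(tile(2,545.6,-284,67,25,8),(400,400))])
cv2.imwrite("pics/r2.png",c)
print(monitor.get_state()["time"])
```

```text
6.825
```

View pics/r1.png

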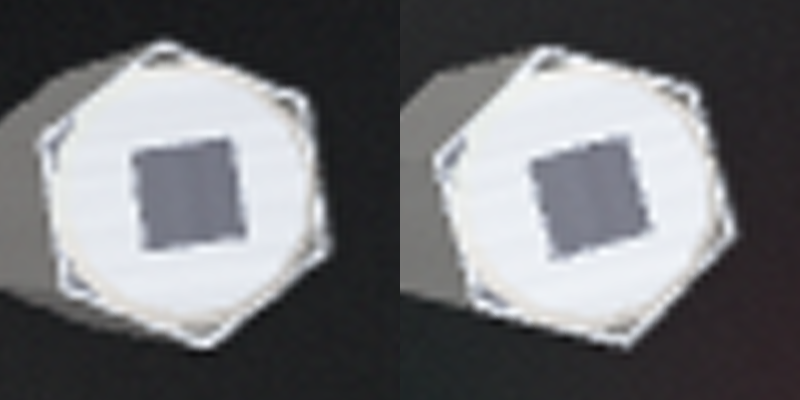

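View pics/r2.png

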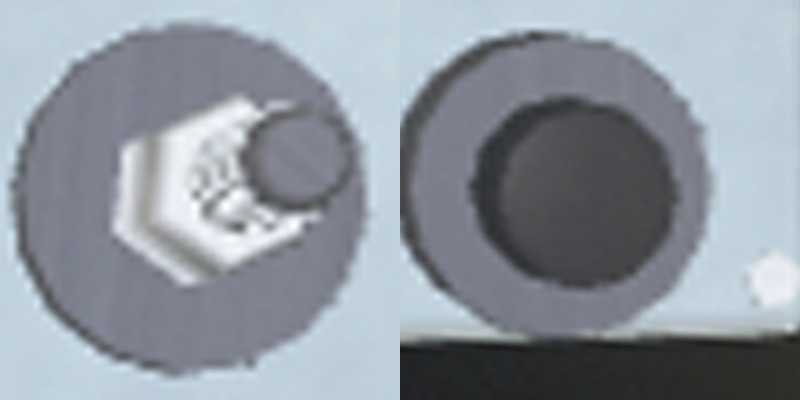

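Measured in the metric patches (8 px/mm):
- **Socket A:** centre (186,194) → (395.9,-181.9), yaw ≈ 8.7°, 39 mm across corners ✓.
- **Socket B:** centre (187,196) → (408.6,-334.8), yaw ≈ 14.3°.
- **Live flange:** centre (191,198) → (542.9,-216.8), 44 mm ✓; it is the stud nut.
- **Button:** centre (585,196) → (543.7,-283.5).

To cancel the wrist camera's calibration bias, I'll take views turned by half a turn, then press the button.

Run:
```python
from h import *
import pickle
sh=[]
for p in ([530,-250,190],[410,-335,190],[400,-185,190]):
    if not sh: env.move_ptp(p,rot(-np.pi/2)); 
    else: env.move_straight(p,v=250)
    env.sleep(.2)
    i=vision.camera_info("wrist");im=vision.get_image("wrist");sh.append((i,im))
pickle.dump(sh,open("sh2.pkl","wb"))
t=lambda k,x,y,z:patch(sh[k][1],sh[k][0],x,y,z,25,6)
cv2.imwrite("pics/r3.png",np.vstack([np.hstack([t(2,397.6,-182.6,64),t(1,410.1,-335.3,64)]),np.hstack([t(0,544,-217,50),t(0,545.6,-284,67)])]))
s=monitor.get_state();print(s["time"],s["tcp_pos"])
# press
env.clamp(20)
env.move_ptp([544,-283.5,110],rot(np.pi/2)); env.sleep(.2)
f0=monitor.get_state()["wrist_force"][2]
print(env.move_straight([544,-283.5,59.5],v=35,force_limit=15)); s=monitor.get_state();print(s["tcp_pos"],s["wrist_force"][2]-f0)
env.sleep(.15); s=monitor.get_state();print(s["tcp_pos"],s["wrist_force"][2]-f0)
env.move_straight([544,-283.5,110],v=120)
env.let_go();s=monitor.get_state();print(s["time"],s["wrist_force"])
```

```text
11.7167 [ 400.27195488 -186.12491602  190.01470027]
False
[ 543.81147961 -283.38248696   60.9719214 ] 9.10475793188204
[ 543.81533463 -283.39963074   60.99815489] 9.086084796760716
18.4417 [0.14699225 0.32210634 0.17024113]
```

View pics/r3.png

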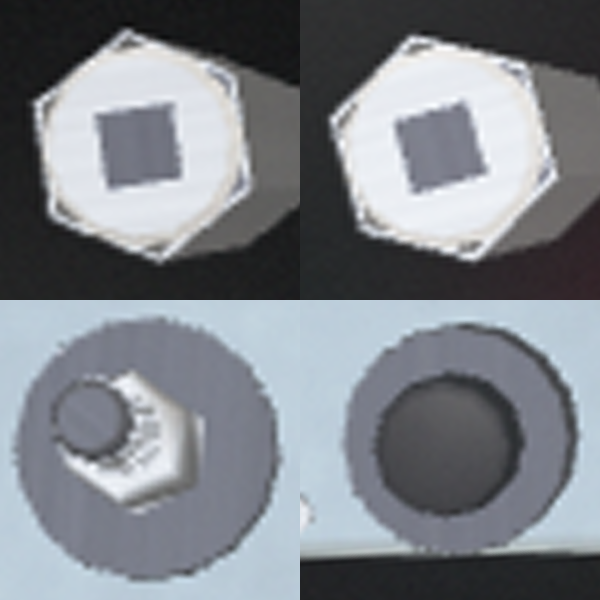

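The button bottomed at TCP z = 60.97 (67−6) with 9 N, and it is released. Averaging the opposed views gives A (396.2,-181.8), B (408.8,-335.0) and the live station (543.15,-216.8). Trying A first.

```bash
cat >> h.py <<'E'
A=(396.2,-181.8,np.radians(8.7));B=(408.8,-335.0,np.radians(14.3));L=(543.15,-216.8,np.radians(1.2));G=22
def st(m=""):
    s=monitor.get_state();print(m,round(s["time"],2),np.round(s["tcp_pos"],1),"F",np.round(s["wrist_force"],1),"op",round(s["opening"],3),"g",round(s["grip_force"],1));return s
def pick(S):
    env.move_ptp([S[0],S[1],130],rot(S[2]));env.move_straight([S[0],S[1],G],v=120);env.sleep(.1);st("at")
    env.clamp(70);st("grip");env.move_straight([S[0],S[1],G+60],v=150)
def tryon(S=L):
    env.move_straight([S[0],S[1],G+95],v=200,orientation=rot(S[2]));env.sleep(.25);st("above")
    env.move_straight([S[0],S[1],G+70],v=120)
    r=env.move_straight([S[0],S[1],G+49],v=30,force_limit=12);st("down %s"%r);return r
E
python3 - <<'E'
from h import *
# rise clear first
env.move_straight([544,-283.5,150],v=200)
pick(A);tryon()
cv2.imwrite("pics/a1.png",vision.get_image("scene")[140:300,240:400].repeat(3,0).repeat(3,1))
E
```

```text
at 21.23 [ 397.1 -182.4   22.8] F [ 0.7  0.7 -0.4] op 1.003 g 0.0
grip 21.75 [ 396.5 -181.9   22.4] F [-1.8  0.7  3.4] op 0.391 g 69.4
above 23.48 [ 542.1 -216.4  116.7] F [-0.4  0.8 -2.5] op 0.39 g 69.7
down True 24.19 [ 544.2 -217.4   88.3] F [0.3 0.3 5.3] op 0.389 g 70.7
```

A stopped at rim ≈ 66, so either it is the wrong socket or it touches the chamfer. I'll probe with a firmer push and small offsets.

Run:
```python
from h import *
R=rot(L[2])
for dx,dy in [(0,0),(0,1.5),(0,-1.5),(1.2,0),(-1.2,0)]:
    env.move_straight([L[0]+dx,L[1]+dy,G+68],v=80)
    r=env.move_straight([L[0]+dx,L[1]+dy,G+49],v=50,force_limit=25);s=st(f"{dx,dy} {r}")
    if s["tcp_pos"][2]<G+58: break
```

```text
(0, 0) True 24.72 [ 543.2 -216.8   88.3] F [-1.6  0.9  5.2] op 0.393 g 70.5
(0, 1.5) True 25.18 [ 543.  -215.2   88.3] F [0.1 0.3 5.2] op 0.39 g 70.6
(0, -1.5) True 25.65 [ 543.  -218.3   88.3] F [-1.2 -0.1  5. ] op 0.391 g 70.6
(1.2, 0) True 26.12 [ 544.2 -216.6   88.3] F [-1.4  0.3  5. ] op 0.39 g 70.6
(-1.2, 0) True 26.58 [ 541.7 -216.7   88.3] F [-1.   0.3  5.1] op 0.388 g 70.6
```

View pics/a1.png

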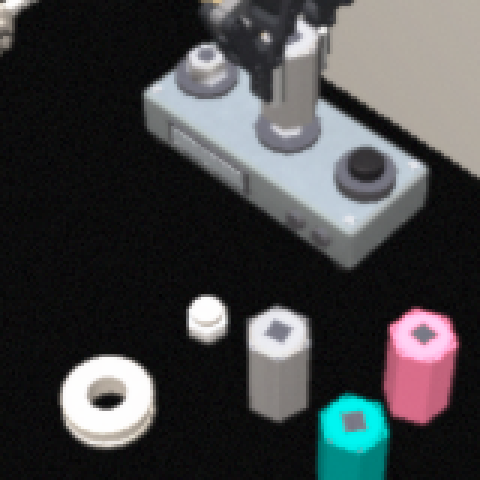

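The picture shows A upright on the stud nut with the nut still exposed beneath it. The stop stays at 88.3 whatever the offset, with no side force, so the stud blocks it: A does not fit. I'll put A back and try B.

Run:
```python
from h import *
env.move_straight([L[0],L[1],G+95],v=200)
env.move_straight([A[0],A[1],G+20],v=220,orientation=rot(A[2]))
print(env.move_straight([A[0],A[1],G-1.5],v=40,force_limit=6));st("placed")
env.sleep(.1);env.let_go();env.sleep(.1);env.move_straight([A[0],A[1],130],v=200)
pick(B);r=tryon();env.sleep(.2);st()
cv2.imwrite("pics/b1.png",vision.get_image("scene")[140:300,240:400].repeat(3,0).repeat(3,1))
```

```text
True
placed 28.3 [ 396.6 -181.9   22.3] F [ 0.2 -0.1  6.8] op 0.391 g 71.6
at 31.56 [ 409.5 -335.7   23. ] F [0.  0.6 0.4] op 1.002 g 0.0
grip 32.08 [ 409.1 -335.3   22.4] F [-0.3  0.1  2.9] op 0.388 g 69.6
above 33.94 [ 542.4 -217.3  116.8] F [ 0.3  0.3 -1.2] op 0.388 g 69.4
down True 34.96 [ 543.5 -216.8   72.4] F [ 0.2 -0.1  3.9] op 0.39 g 69.7
 35.16 [ 543.6 -216.8   72.4] F [-0.2  0.5  5.2] op 0.388 g 69.9
```

View pics/b1.png

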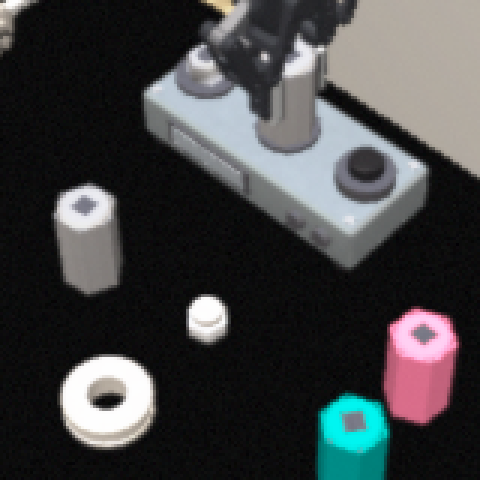

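B went down to TCP 72.4, exactly 50 mm above its pick height of 22.4, so its rim is on the flange. The picture shows it seated and gripped, A upright on the worktop, and the ring and union nut where they were.

Run:
```python
from h import *
print(job.hand_in())
```

```text
the job is handed in; nothing more can be done
None
```

The job is handed in, result not reported back: button zeroed with the nut bare, socket B fully seated and still gripped on the stud nut, the non-fitting socket A back upright on the worktop.

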